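# Paint-mark the passed T-joint test piece

### The job

Take the T-joint test piece, which is clamped in its skirted carrier, and set it down gently on the nest of the marking stand, chamfered corners over chamfered corners, so that the skirt sits fully home, and let go. Then push the leaning plunger of the paint marker down to its stop, hold it there for about a second and let it spring back up; feel for the stop and do not ram it. Leave the butt-joint piece and all other things where they are.

Things in the scene. Friction and masses are not known exactly. Their poses are not given: they have to be found in the camera images.
- tee: T-joint weld test piece (steel plates) fixed in an aluminium carrier; one loose body, 0.4 to 0.8 kg. Origin: centre of the carrier's footprint, at its skirt's rim; x along its length, z up. Carrier plate 121 (x) x 101 (y), 5 thick, its two +x corners chamfered by 20, the -x corners square; top 16 above the rim. On it the joint's base plate 100 x 80, top at 24, and the upright web (see web_top).
- web_top (a point): Middle of the top edge of the T-joint's upright web, 69 mm above the rim of the skirt. The web is 100 long (along the tee's x), 10 thick (its y) and 45 high: grip it across its thickness. The carrier's skirt hangs 11 below its plate, open underneath, inside 113 x 93 at the top, its walls flaring 14 degrees outward, about 3 mm, to the rim.
- butt: The same carrier with a flat butt-joint test piece (no upright web), top at 24 mm, 0.5 kg. Not to be used; it and the T-joint may lie in each other's place.
- stand: Paint-marking stand, fixed. Origin on the table under the nest's centre, z up. Dark steel foot slab 150 (x) x 210 (y, from -60 to +150) x 8 mm, on it the nest and, at x = 52, y = 105, a 20 x 20 post, 180 high, which carries the marker (a leaning cylinder). Seen from the nest's centre the marker's nearest parts are its nozzle (y = 67, z = 82 and up) and its wire guard bail (y = 70 and more).
- nest_top (a point): Centre of the nest's top, 22 mm above the table; axes as the stand's. The nest is an aluminium block 110 (x) x 90 (y) x 14, its two +x corners chamfered by 18 to match the carrier. A carrier that sits home has its axes along the stand's (chamfers at +x) and its skirt's rim 11 mm below this point, 11 mm above the table, with 1.5 mm play each way.
- head_low (a point): Centre of the top face of the plunger's head (flat, round, black, 44 mm across), plunger up, if the marker is clamped at its lowest; stand's axes. The clamp's height differs from run to run and is not reported: the head is 0 to 30 mm straight above this point. The plunger's axis leans 35 degrees from vertical, up along it is (0, 0.574, 0.819) in the stand's frame; the face is square to it.
- bail_low (a point): Middle of the guard bail's crossbar (8 mm steel rod, 72 mm long along the stand's x) at the lowest setting; it rises with the marker. Its two legs slope up to it from the marker's sides, at x = -36 and +36. It lies nearly above the head, about 100 mm over it, and stops a gripper that comes straight down; along the leaning axis, 72 mm off it, there is room.
- plunger (a joint): Stroke of the plunger in m: 0 up, 0.018 at its stop. It slides down along the leaning axis, into the marker. Its spring pushes back with 4 N at the start of the stroke and 10 N just before the stop, then it is solid; when released it comes back up.
- can: Closed grey metal can, 66 across, 170 tall, origin under its centre. Bystander.
- square: Dark steel welder's angle, L-shaped, legs 110 mm, 22 high, lying flat, origin on the table amid it. Bystander.
- hammer: Hammer with a wooden handle, 200 long, lying, handle to its -x. Bystander.
- clampbar: Bar clamp, 180 long, lying, with a wooden handle. Bystander.
- tipbox: Closed grey plastic box 70 x 60 x 45 mm, origin under its centre. Bystander.

How it is judged (in metres and radians):
On the way, in this order (a step that is already met when the one before it is completed fails the run):
1. the T-joint's carrier sits fully home on the nest and is let go, the plunger still up (z of tee in the frame of stand below 0.0135 m and horizontal distance between tee and stand below 0.004 m and angle between the x axis of tee and the x axis of stand, either way round below 0.05 rad and angle between tee's own z axis and vertical below 0.03 rad and contact force between the fingers and tee below 0.3 N and value of joint plunger below 0.003 m), for 0.2 s.
2. the plunger is held at its stop (within 1.5 mm) for 0.5 s while the carrier sits home (z of tee in the frame of stand below 0.0135 m and horizontal distance between tee and stand below 0.004 m and angle between the x axis of tee and the x axis of stand, either way round below 0.05 rad and angle between tee's own z axis and vertical below 0.03 rad and value of joint plunger above 0.0165 m), for 0.5 s.
At the end, for the whole second after the job is handed in: The T-joint's carrier sits home on the nest (its origin less than 13.5 mm above the table, within 4 mm of the nest's centre, axes within 0.05 rad, level within 0.03 rad), let go and at rest, and the plunger is back up (below 2 mm of stroke) (z of tee in the frame of stand below 0.0135 m and horizontal distance between tee and stand below 0.004 m and angle between the x axis of tee and the x axis of stand, either way round below 0.05 rad and angle between tee's own z axis and vertical below 0.03 rad and contact force between the fingers and tee below 0.3 N and value of joint plunger below 0.002 m and linear speed of tee below 0.02 m/s); the robot touches nothing.
It fails at once if the fingers push with more than 40 N while the plunger is being pressed (value of joint plunger above 0.002 m and contact force between the fingers and anything else above 40 N).
It fails at once if the T-joint is dropped (falls freely, faster than 0.5 m/s, as from more than 13 mm) (contact force between the fingers and tee below 0.3 N and linear speed of tee above 0.5 m/s).
It fails at once if the carrier is rammed onto the stand (more than 120 N) (contact force between tee and stand above 120 N).
It fails at once if the butt-joint piece or another bystander is moved by more than 20 mm (distance of any of butt, can, square, hammer, clampbar, tipbox from where it was at the start of the episode above 0.02 m).
It also fails if it takes over 58 s, if anything falls off the work surface, if the arm or the gripper's body presses on something with over 40 N, if the wrist force passes 120 N, or if a joint passes its speed limit or range.

### The arm

A 7-joint arm with a two-finger parallel gripper is mounted at the origin on the work surface. World frame = base frame: x ahead of the robot, y to its left, z up, the work surface at z = 0. Lengths are in mm, angles in rad, forces in N, time in s.
With the tool pointing down it reaches from about 350 to 900 mm from the base axis. Payload 19.9 kg.
Tool frame: the origin (TCP) lies on the centre line of the jaws, within the pads' length; the fingertips stand 22 mm ahead of it and the grasp point (between the pads) lies 3 mm ahead of it; z points along the fingers, y is the line along which they close (so a half turn about z gives the same grasp; the last joint's range is limited). The gripper opens to 85 mm and grips with 20 to 120 N. Pads are 22 mm wide; open, the fingers measure 114 mm over their backs; the gripper's body (76 mm by 85 mm) begins 54 mm behind the grasp point. The pads swing forward as they close: fully open they stand 13 mm farther back than shut.
Start: joints at [-1.292, 0.417, -0.01, 1.614, 0.005, 1.111, -0.053], TCP at [196.474, 593.297, 253.26] pointing down, gripper open.
Joint ranges: [-2.81, 2.81], [-0.39, 2.02], [-1.27, 1.25], [0.06, 2.57], [-1.19, 4.33], [0.19, 2], [-2.82, 2.82]. Speed limits (rad/s): [1.89, 1.89, 2.39, 2.39, 3.01, 3.01, 3.01].

### API

Orientations are given as a rotation vector (axis times angle).
In Python, from rig import arm, viewer, workorder gives the robot as it stands. Calls block until the motion is done:
- arm.move_to(position, orientation): joint-space move of the TCP to a pose.
- arm.servo_line(position, feed=150, rotation=None): straight line of the TCP; rotation=None keeps the orientation; feed is the mean speed in mm/s.
- arm.move_j(angles): joint-space move.
- arm.grip(opening, strength=None): finger opening in mm; strength is the grip in N (None keeps the last); returns when the fingers have stopped.
- arm.wait(seconds).
- arm.inverse_kinematics(position, orientation): joint angles nearest the present ones, or None.
- viewer.capture(name): name is "scene" or "side" or "wrist"; returns a dict with "pixels" (400x640x3 uint8, blue, green, red), "z_map" (400x640 float32, mm along the optical axis (not along the pixel's ray), 0 where there is no reading), "vertical_fov" (degrees; the focal length in pixels is half the picture's height over the tangent of half this angle, whatever the lens; pixels are square), "cx", "cy" (the principal point, pixels), "xyz" and "attitude" of the camera in the world; the wrist camera has in their place "mount" (4x4, takes a point from camera to tool coordinates, whose origin is the TCP and whose axes are the flange's). Camera axes: x right, y up, looking along -z (the intrinsics and any distortion apply to the point x, -y, -z); pixel columns grow to the right and rows downward; lengths in mm; the calibration is good to about 2 mm. The wrist camera is an equidistant fisheye: a pixel r from the principal point sees the ray r / f radians off the axis. A picture is of the moment at which its call begins: read the wrist's pose just before it.
A pose or a line that the arm cannot do raises arm.IKError and nothing moves.
- workorder.hand_in(): hands the job in; it is judged then, once.
Trained networks look in the newest picture that a camera, given by its name, has taken for a name from the list of things; names that differ only in an ending like _2 or _b are one class to them, and where a whole thing is asked for, a point or a joint stands for the part that bears it (a point fixed in the world has none). Each returns a list of dicts, best first, with "p" (0 to 1); they miss things now and then, are a little off and sometimes report something else, mostly with a low value. They report only what shows in the picture. A call takes as long as a camera call.
- viewer.outline_of(camera, thing): "pixels" (400x640 bool, what is visible of it) and "bbox" ([centre column, centre row, width, height] in pixels, round what is visible of it).
Readings, each from a call of its own:
- arm.current_clock(): time.
- arm.current_joint_positions(): joint angles.
- arm.current_joint_vel(): joint speeds.
- arm.current_effort(): joint torques, N m.
- arm.current_tcp_pos(): TCP position.
- arm.current_tool_rot(): TCP orientation.
- arm.current_force(): force on the tool from outside, world axes, zero at the start.
- arm.current_moment(): the same for the moment, N m.
- arm.current_width(): finger opening in mm.
- arm.current_grasp_force(): force on a finger pad.
Only numpy, scipy, OpenCV 4.12 (cv2) and the standard library are available. Lean on these libraries where they do the work, as an engineer would, in place of code of your own. Each camera call takes 0.05 s, during which the arm holds its last target. There are 200 camera calls.

## Working session

There is one attempt and no reset: what is moved stays moved. The work goes in short steps, each a Python script; the robot and the scene stay as the last script left them, time stands still between calls to the robot, and variables do not carry over. Pictures are saved under pics/ and viewed, at most 10 in all, crops included, and the job is handed in when it is done.

```bash
ls; mkdir -p pics; cat > h.py <<'E'
import numpy as np, cv2
from scipy.spatial.transform import Rotation as R
from rig import arm, viewer, workorder
def rot(v): return R.from_rotvec(v).as_matrix()
def cloud(c, mask=None):
    z=c["z_map"]; f=200/np.tan(np.radians(c["vertical_fov"]/2))
    v,u=np.nonzero((z>0) if mask is None else (z>0)&mask)
    d=z[v,u]; P=np.c_[(u-c["cx"])/f*d, -(v-c["cy"])/f*d, -d]
    a=np.array(c["attitude"],float)
    A=a if a.shape==(3,3) else rot(a)
    return P@A.T+np.array(c["xyz"]), np.c_[u,v]
E
python3 - <<'E'
from h import *
for n in ("scene","side"):
    c=viewer.capture(n); cv2.imwrite(f"pics/{n}.png",c["pixels"])
    print(n,{k:v for k,v in c.items() if k not in("pixels","z_map")})
    for t in("tee","butt","stand","can","square","hammer","clampbar","tipbox","head_low","plunger","bail_low"):
        try:
            for o in viewer.outline_of(n,t)[:2]:
                P,_=cloud(c,o["pixels"])
                print(t,round(o["p"],2),np.round(o["bbox"]),o["pixels"].sum(),np.median(P,0).round(),np.percentile(P,2,axis=0).round(),np.percentile(P,98,axis=0).round())
        except Exception as e: print(t,e)
E
```

```text
pics
rig.py
scene {'vertical_fov': 47.3664203116446, 'cx': 321.82192921874974, 'cy': 205.7432614990479, 'xyz': array([915.36286629, 666.05241938, 937.7798899 ]), 'attitude': array([0.2748375 , 0.92628456, 2.47224439])}
tee 0.59 [326. 265. 100.  81.] 4381 [593. 152.  10.] [483.  28.   2.] [663. 236. 175.]
butt 0.97 [293. 157.  48.  30.] 1112 [ 477. -230.   23.] [ 412. -291.    1.] [ 532. -187.   31.]
butt 0.73 [444. 338.  79.  93.] 1975 [474. 421.  17.] [349. 354.   1.] [537. 492.  27.]
stand 0.92 [327. 265. 104.  81.] 4223 [593. 152.  10.] [484.  29.   3.] [662. 237. 173.]
can 0.96 [344. 340.  42.  66.] 1955 [676. 370. 149.] [641. 332.  14.] [697. 387. 172.]
square 0.57 [427. 239.  61.  39.] 965 [305. 186.  20.] [278. 159.   0.] [386. 267.  25.]
square 0.24 [368. 198.  52.  60.] 807 [371.  66.  19.] [ 328. -108.   -1.] [414.  92.  27.]
hammer 0.74 [326. 265. 105.  82.] 4431 [594. 152.  10.] [485.  26.   1.] [663. 237. 174.]
hammer 0.57 [370. 200.  56.  60.] 813 [371.  67.  19.] [ 324. -111.   -2.] [413.  91.  26.]
clampbar 0.62 [443. 337.  76.  92.] 2083 [474. 420.  17.] [349. 354.  
[... 1185 characters left out ...]
38 [362.  44.  21.] [ 324. -115.    3.] [404.  86.  27.]
hammer 0.19 [412. 328.  72.  63.] 2704 [ 626. -229.   25.] [ 573. -275.    2.] [ 694. -169.   71.]
clampbar 0.57 [242. 193.  64.  40.] 782 [454. 403.  17.] [341. 346.   2.] [525. 483.  28.]
tipbox 0.89 [425. 265.  40.  35.] 989 [754. -87.  44.] [ 727. -107.    2.] [797. -47.  48.]
tipbox 0.28 [243. 193.  64.  46.] 785 [458. 402.  17.] [342. 346.   1.] [529. 476.  28.]
head_low 0.76 [323. 222.  98. 108.] 3507 [570. 116.  10.] [478.  16.   1.] [660. 230. 163.]
plunger 0.66 [298. 179.  15.  13.] 98 [542. 187. 178.] [519. 179.   1.] [636. 430. 194.]
bail_low 0.93 [320. 225.  87. 106.] 3297 [568. 114.  11.] [479.  19.   5.] [655. 222. 102.]
```

```bash
python3 - <<'E'
import cv2
a=cv2.imread("pics/scene.png")[100:400,200:500];b=cv2.imread("pics/side.png")[130:410,180:480]
a=cv2.resize(a,(400,400));b=cv2.resize(b,(400,360))
b=cv2.copyMakeBorder(b,0,40,0,0,0)
cv2.imwrite("pics/both.png",cv2.hconcat([a,b]))
E
```

```text
(no output)
```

View pics/both.png

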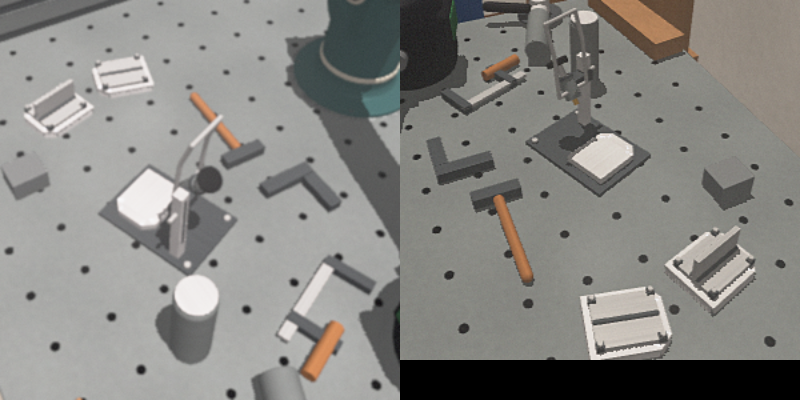

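The pictures show the tee (with web) at about (55,105) left / (712,265) right. The butt lies beside it, and the nest's chamfers point away from the base. I'll look more closely with the wrist camera from above the stand and the tee.

```bash
cat >> h.py <<'E'
def wcloud(c,tcp,A,mask=None):
    z=c["z_map"]; f=200/np.tan(np.radians(c["vertical_fov"]/2))
    v,u=np.nonzero((z>0) if mask is None else (z>0)&mask)
    x=u-c["cx"]; y=v-c["cy"]; r=np.hypot(x,y)+1e-9; th=r/f
    k=th<1.3; x,y,r,th,u,v=[q[k] for q in (x,y,r,th,u,v)]
    d=z[v,u]; t=d*np.tan(th)
    P=np.c_[x/r*t,-y/r*t,-d]
    M=np.array(c["mount"]); P=P@M[:3,:3].T+M[:3,3]
    return P@A.T+tcp, np.c_[u,v]
def shot(name):
    tcp=np.array(arm.current_tcp_pos()); A=rot(arm.current_tool_rot())
    c=viewer.capture("wrist"); cv2.imwrite(f"pics/{name}.png",c["pixels"])
    np.savez(f"pics/{name}.npz",tcp=tcp,A=A,**c)
    return c,tcp,A
def down(yaw): # tool down, closing axis y at angle yaw from world y
    return (R.from_euler("z",yaw)*R.from_rotvec([np.pi,0,0])).as_rotvec()
E
python3 - <<'E'
from h import *
print(rot(arm.current_tool_rot()).round(3), arm.current_force())
p=np.array(arm.current_tcp_pos()); o=arm.current_tool_rot()
for p_,nm in (((200,560,480),None),((540,90,480),"stand"),((600,-200,330),"tee")):
    best=None
    for yaw in np.arange(0,6.28,.4):
        q=arm.inverse_kinematics(p_,down(yaw))
        if q is not None:
            d=np.abs(np.array(q)-arm.current_joint_positions()).max()
            if best is None or d<best[0]: best=(d,yaw,q)
    print(best)
    arm.move_j(best[2])
    if nm:
        c,t,A=shot(nm)
        print(nm,t.round(1),np.array(c["mount"]).round(2),c["vertical_fov"],arm.current_clock())
        for th in ("stand","tee","butt","plunger","bail_low"):
            for o in viewer.outline_of("wrist",th)[:2]:
                P,_=wcloud(c,t,A,o["pixels"]); print(th,round(o["p"],2),np.round(o["bbox"]),np.median(P,0).round(),np.percentile(P,[2,98],axis=0).round().tolist())
a=cv2.imread("pics/stand.png");b=cv2.imread("pics/tee.png")
cv2.imwrite("pics/w.png",cv2.resize(cv2.vconcat([a,b]),(480,600)))
E
```

```text
[[-0.949  0.314  0.   ]
 [ 0.314  0.949 -0.   ]
 [-0.    -0.    -1.   ]] [-0.42805082 -0.73713615  0.42908992]
(np.float64(0.4391150754860853), np.float64(2.4000000000000004), array([-1.3436494 ,  0.24934242,  0.08325134,  1.34325547, -0.02052589,
        1.54982758, -0.43332717]))
(np.float64(0.6525711529781482), np.float64(1.6), array([-0.83608752,  0.18118001,  0.73557384,  1.47601886, -0.12130375,
        1.53087054, -0.0746481 ]))
stand [539.9  91.3 479.8] [[   0.      0.95    0.31   78.8 ]
 [   1.      0.     -0.     -0.94]
 [  -0.      0.31   -0.95 -120.57]
 [   0.      0.      0.      1.  ]] 65.70646984690485 4.25
stand 0.66 [334. 125. 105. 122.] [577. 108.   9.] [[480.0, 24.0, 6.0], [658.0, 235.0, 24.0]]
tee 0.88 [357. 282.  59.  47.] [ 634. -199.   24.] [[578.0, -261.0, 3.0], [696.0, -159.0, 70.0]]
butt 0.94 [282. 289.  52.  49.] [ 471. -231.   24.] [[414.0, -292.0, 3.0], [528.0, -185.0, 30.0]]
butt 0.57 [332. 125. 107. 126.] [577. 109.   9.] [[479.0, 21.0, 1.0], [661.0, 236.0, 173.0]]
plunger 0.69 [322.  81.  34.  30.] [539. 205. 181.] [[521.0, 182.0, 161.0], [559.0, 220.0
[... 242 characters left out ...]
71563, -0.54475298]))
tee [ 600.7 -198.5  330.5] [[   0.      0.95    0.31   77.68]
 [   1.     -0.      0.     -0.7 ]
 [   0.      0.31   -0.95 -120.57]
 [   0.      0.      0.      1.  ]] 65.70646984690485 5.8083
stand 0.56 [101. 100. 166. 101.] [582. 113.   9.] [[487.0, 19.0, 3.0], [661.0, 222.0, 169.0]]
tee 0.87 [341. 136.  84.  91.] [ 641. -210.   24.] [[581.0, -267.0, 15.0], [699.0, -164.0, 70.0]]
butt 0.59 [311. 244.  87.  87.] [ 477. -241.   24.] [[411.0, -294.0, 1.0], [531.0, -188.0, 30.0]]
plunger 0.93 [ 24. 117.  24.  35.] [546. 187. 184.] [[520.0, 181.0, 156.0], [561.0, 209.0, 194.0]]
bail_low 0.77 [100. 100. 164. 102.] [582. 114.   9.] [[487.0, 20.0, 5.0], [660.0, 222.0, 170.0]]
```

View pics/w.png

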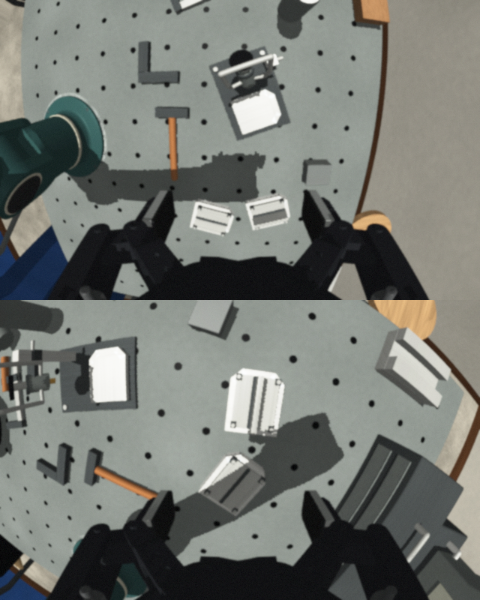

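```bash
cat >> h.py <<'E'
from scipy.spatial import cKDTree
def fitpoly(P2,L,W,ch,sides=None):
    """rect fit by hull + chamfer side; returns centre,yaw of +x (chamfer end)"""
    t=cKDTree(P2); P2=P2[[len(k)>6 for k in t.query_ball_point(P2,5)]]
    n,l=0,None
    hull=cv2.convexHull(P2.astype(np.float32)); (c,wh,a)=cv2.minAreaRect(hull)
    # refine: polygon distance least squares on hull
    h=hull[:,0].astype(float); h=np.vstack([np.linspace(h[i],h[(i+1)%len(h)],20)[:-1] for i in range(len(h))])
    poly=np.array([[L/2,-W/2+ch],[L/2,W/2-ch],[L/2-ch,W/2],[-L/2,W/2],[-L/2,-W/2],[L/2-ch,-W/2]],np.float32)
    from scipy.optimize import least_squares
    def f(x):
        C,S=np.cos(x[2]),np.sin(x[2]); q=(h-x[:2])@np.array([[C,-S],[S,C]])
        return [cv2.pointPolygonTest(poly,(float(a),float(b)),True) for a,b in q]
    res=[least_squares(f,[*c,np.radians(a)+k*np.pi/2],loss="soft_l1",f_scale=2) for k in range(4)]
    res.sort(key=lambda r:r.cost)
    return wh,a,[(r.x.round(3).tolist(),round(r.cost,1)) for r in res[:2]]
E
cat > fit.py <<'E'
from h import *
def near(P,c,r): return P[np.hypot(*(P[:,:2]-c).T)<r]
def run(P):
    N=near(P,(577,85),110)
    for lo,hi in((18,27),):
        Q=N[(N[:,2]>lo)&(N[:,2]<hi)]; print("nest z",np.median(Q[:,2]),len(Q),fitpoly(Q[:,:2],110,90,18))
    Q=near(P,(577,120),190); Q=Q[(Q[:,2]>5)&(Q[:,2]<12)]; 
    if len(Q)>50: print("slab",np.median(Q[:,2]),fitpoly(Q[:,:2],150,210,.1))
    T=near(P,(636,-215),95); Q=T[(T[:,2]>13)&(T[:,2]<28)]
    print("tee",len(Q),fitpoly(Q[:,:2],121,101,20))
    W=T[(T[:,2]>64)&(T[:,2]<76)]
    if len(W)>20: print("web",len(W),W[:,2].mean(),cv2.minAreaRect(W[:,:2].astype(np.float32)))
    B=P[(np.abs(P[:,0]-540)<90)&(P[:,1]>120)&(P[:,1]<330)&(P[:,2]>255)&(P[:,2]<360)]
    if len(B)>10: print("bail",len(B),np.median(B,0),cv2.minAreaRect(B[:,:2].astype(np.float32)),np.percentile(B[:,2],[2,98]))
for nm in("stand","tee"):
    c=np.load(f"pics/{nm}.npz"); print("==",nm)
    P,_=wcloud(c,c["tcp"],c["A"]); run(P)
for nm in("scene","side"):
    c=viewer.capture(nm); print("==",nm); P,_=cloud(c); run(P)
E
python3 fit.py
```

```text
== stand
nest z 21.90885821160026 2628 ((110.99239349365234, 92.11900329589844), 21.17526626586914, [([586.644, 86.667, 0.375], np.float64(86.8)), ([583.594, 85.319, 3.527], np.float64(1874.9))])
slab 7.946532886838639 ((253.81153869628906, 211.83094787597656), 21.880611419677734, [([568.809, 128.046, 0.381], np.float64(7590.9)), ([568.787, 128.299, 3.527], np.float64(7591.1))])
tee 1167 ((122.01296997070312, 102.07829284667969), 16.116254806518555, [([640.308, -213.044, 0.28], np.float64(112.3)), ([638.119, -214.021, 3.425], np.float64(1603.3))])
web 235 68.50958772782549 ((640.360595703125, -213.24435424804688), (98.80171966552734, 12.81043815612793), 16.089778900146484)
bail 704 [545.80826549 187.18872321 284.8141148 ] ((547.8419799804688, 183.3999481201172), (79.12831115722656, 16.627424240112305), 21.586191177368164) [259.67657353 286.93922384]
== tee
nest z 22.089397545553368 3349 ((110.62466430664062, 143.14248657226562), 21.94386100769043, [([588.474, 106.339, 1.908], np.float64(6759.7)), ([586.839, 88.986, 6.697], np.float64(7247.7))])
slab 8.124942941040615 ((259.7101135253
[... 1450 characters left out ...]
[578.574, 84.052, 3.623], np.float64(2617.0))])
slab 8.789483893566569 ((254.78091430664062, 207.24334716796875), 21.501253128051758, [([560.274, 117.101, 3.646], np.float64(8534.5)), ([562.321, 119.614, 0.395], np.float64(8717.0))])
tee 1657 ((122.1337890625, 102.42530059814453), 16.49605369567871, [([638.883, -216.164, 0.286], np.float64(280.4)), ([627.601, -219.8, 3.443], np.float64(1808.2))])
web 243 69.58021137780155 ((639.4375, -215.73094177246094), (100.47237396240234, 11.54537296295166), 15.963421821594238)
bail 170 [541.95450712 182.16519695 282.26879085] ((546.2557983398438, 181.03781127929688), (78.55003356933594, 17.50491714477539), 20.672550201416016) [255.98522555 287.57682894]
```

Consistent fits: the tee is at (640.6, -214), yaw 0.288, and the nest at (586.6, 87), yaw 0.378. Both have their chamfers at +x. Next I'll grasp the tee.

```bash
python3 - <<'E'
from h import *
y=0.288; c=(640.6,-214)
arm.grip(60,strength=70)
arm.move_to((*c,140),down(y)); arm.wait(.3)
print(arm.current_tcp_pos(),arm.current_force())
arm.servo_line((*c,57),feed=70); arm.wait(.2)
print(arm.current_tcp_pos(),arm.current_force())
arm.grip(0,strength=70); arm.wait(.2)
print(arm.current_width(),arm.current_grasp_force(),arm.current_force(),arm.current_tcp_pos())
arm.servo_line((*c,90),feed=40); arm.wait(.2)
print(arm.current_width(),arm.current_grasp_force(),arm.current_force(),arm.current_moment(),arm.current_tcp_pos(),arm.current_clock())
s,t,A=shot("held")
E
```

```text
[ 641.02661186 -213.82955073  141.13983767] [ 0.4348447  -0.10704569  1.02599621]
[ 640.71996292 -213.98687523   57.25305146] [ 0.2288854   0.55507639 -0.55324987]
9.21432730352426 68.4362268447876 [-1.68747639  0.54368727  5.62250585] [ 640.65044491 -214.11789515   57.18236575]
9.302090648733264 67.9763925075531 [-0.53032627  0.34564711 -7.01692355] [0.00494433 0.03920011 0.04230054] [ 640.50565707 -213.99060353   89.78619835] 11.05
```

```bash
python3 - <<'E'
from h import *
arm.servo_line((640.6,-214,200),feed=150)
arm.move_to((492,10,220),down(.378)); arm.wait(.4)
s,t,A=shot("hover"); print(t,rot(arm.current_tool_rot())[:2,0],arm.current_width(),arm.current_clock())
P,uv=wcloud(s,t,A)
N=P[np.hypot(P[:,0]-587,P[:,1]-87)<72]; Q=N[(N[:,2]>17)&(N[:,2]<27)]
print("nest",np.median(Q[:,2]),fitpoly(Q[:,:2],110,90,18))
L=(P-t)@A; T=L[(np.hypot(L[:,0],L[:,1])<85)&(L[:,2]>28)&(L[:,2]<62)]
for lo,hi in((28,36),(36,44),(44,60)):
    q=T[(T[:,2]>lo)&(T[:,2]<hi)]
    if len(q): print(lo,len(q),np.median(q[:,2]),q.min(0).round(1),q.max(0).round(1))
E
```

```text
[492.12041233   9.62404656 219.95457242] [0.92956038 0.3686699 ] 9.479946505837107 13.4833
nest 21.996976420755317 ((110.50798797607422, 90.45747375488281), 21.68325424194336, [([586.739, 86.979, 0.378], np.float64(25.7)), ([581.736, 86.348, 3.487], np.float64(2204.8))])
28 13136 32.64146863911458 [-31.7 -41.9  28. ] [51.4 40.5 36. ]
36 6058 40.72265941193366 [-60.3 -52.   36. ] [60.9 50.4 43.2]
44 673 52.65060124961312 [ 42.3 -51.3  46.9] [62.5 49.6 58.1]
```

View pics/hover.png

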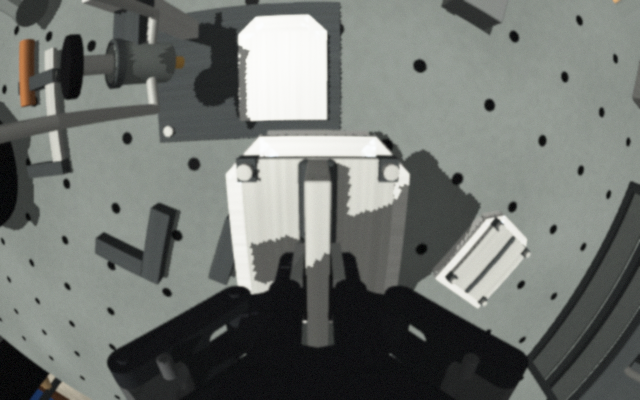

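Nest refit at (586.7, 87.0, 0.378), at (283,70) in the picture. The tee is held square and centred within 1 mm. Next: lower it with force checks.

```bash
python3 - <<'E'
from h import *
x,y=586.76,86.1
arm.servo_line((x,y,220),feed=120); arm.wait(.2); print(arm.current_force())
arm.servo_line((x,y,84),feed=90,rotation=down(.378)); arm.wait(.3)
f0=np.array(arm.current_force()); print(arm.current_tcp_pos(),f0)
z=84
while z>66:
    z-=1.5; arm.servo_line((x,y,z),feed=20); arm.wait(.05)
    f=np.array(arm.current_force())-f0; print(z,round(arm.current_tcp_pos()[2],1),f.round(1))
    if np.abs(f).max()>12: break
print(arm.current_clock())
E
```

```text
[-0.34471337 -0.52258081 -6.44091251]
[586.78443485  86.15017272  84.09050867] [ 2.56835111e-03  3.60275983e-01 -6.85407247e+00]
82.5 82.4 [-0.3  0.2  0.5]
81.0 80.9 [ 0.1 -0.4  0.4]
79.5 79.5 [-0.2 -0.9  1. ]
78.0 78.0 [-0.4 -0.9  0. ]
76.5 76.5 [ 0.2 -1.4  0.2]
75.0 75.0 [-0.1 -1.  -0.5]
73.5 73.5 [ 0.5 -0.5 -0. ]
72.0 72.0 [-0.  -0.3 -0.2]
70.5 70.4 [-0.1 -0.4 -0.6]
69.0 68.9 [ 0.9 -0.6  0.1]
67.5 67.6 [-0.4 -1.2  4.6]
66.0 67.6 [-14.7   0.8  37.3]
20.4083
```

```bash
python3 - <<'E'
from h import *
x,y=586.76,86.1
arm.servo_line((x,y,67.7),feed=20); arm.wait(.1); print(arm.current_force())
arm.grip(40); arm.wait(.3); print(arm.current_width(),arm.current_force())
arm.servo_line((x,y,240),feed=100)
u=np.array([np.cos(.378),np.sin(.378)]);v=np.array([-u[1],u[0]])
n=np.array([586.74,86.98])
arm.servo_line((*(n-80*u-60*v),260),feed=150); arm.wait(.3)
s,t,A=shot("placed"); print(t,arm.current_clock())
P,uv=wcloud(s,t,A)
N=P[np.hypot(P[:,0]-587,P[:,1]-87)<85]
for lo,hi in((23,31),(32,38)):
    Q=N[(N[:,2]>lo)&(N[:,2]<hi)]; S=(Q[:,:2]-n)@np.c_[u,v]; print(len(Q),np.median(Q[:,2]),S.min(0),S.max(0))
Q=N[(N[:,2]>24)&(N[:,2]<38)]
k=np.abs((Q[:,:2]-n)@v)<56; print(fitpoly(Q[k][:,:2],121,101,20))
W=N[(N[:,2]>75)&(N[:,2]<84)]; k=np.abs((W[:,:2]-n)@v)<40;W=W[k]; print("web",W[:,2].mean(),cv2.minAreaRect(W[:,:2].astype(np.float32)))
# head disc and bail in stand frame from all views
def SF(P): return np.c_[(P[:,:2]-n)@np.c_[u,v],P[:,2]]
ax=np.array([0,.574,.819])
def head(P,nm):
    S=SF(P); S=S[(np.abs(S[:,0])<26)&(S[:,1]>80)&(S[:,1]<165)&(S[:,2]>150)&(S[:,2]<240)]
    d=S@ax; e=S[:,1]*.819-S[:,2]*.574
    h,b=np.histogram(d,np.arange(d.min(),d.max()+1,1)); i=h.argmax(); k=np.abs(d-b[i]-.5)<3
    D=S[k]; ee=e[k]
    print(nm,len(S),"plane d",np.median(d[k]).round(1),k.sum(),"x",np.percentile(D[:,0],[2,98]).round(1),"e",np.percentile(ee,[2,98]).round(1),"hist",[(int(b[j]),int(h[j])) for j in np.argsort(-h)[:5]])
    B=SF(P); B=B[(np.abs(B[:,0])<45)&(B[:,1]>60)&(B[:,1]<140)&(B[:,2]>276)&(B[:,2]<300)]
    if len(B): print("   bail",len(B),np.median(B,0).round(1),B.max(0).round(1))
head(P,"placed")
for nm in("stand","tee","hover"):
    c=np.load(f"pics/{nm}.npz"); head(wcloud(c,c["tcp"],c["A"])[0],nm)
for nm in("scene","side"): head(cloud(viewer.capture(nm))[0],nm)
E
```

```text
[-2.07154203 -0.0425577  -0.15903341]
40.31091306149605 [ 0.03372163  0.76468368 -0.35211781]
[534.6420969    2.05686001 259.79475847] 24.5083
2336 26.982040172366098 [-61.22857774 -50.71924744] [60.7501658  51.35339862]
4134 34.99904032720244 [-50.97484947 -41.21227964] [50.88995728 42.08927748]
((121.97186279296875, 102.07503509521484), 21.650754928588867, [([586.345, 86.885, 0.378], np.float64(45.0)), ([581.801, 85.809, 3.504], np.float64(2490.8))])
web 79.77985811824033 ((586.6561279296875, 86.98808288574219), (99.58157348632812, 11.091594696044922), 21.60503578186035)
placed 2192 plane d 221.8 642 x [-20.1  19.1] e [-23.6  15. ] hist [(221, 295), (186, 190), (222, 175), (187, 128), (220, 72)]
   bail 481 [-32.3 104.1 281.2] [ 38.2 109.4 286.5]
stand 833 plane d 221.9 513 x [-20.4  19.2] e [-12.2  17.8] hist [(221, 277), (220, 116), (222, 100), (186, 98), (185, 48)]
   bail 614 [ -1.5 107.8 285. ] [ 39.  112.2 287.7]
tee 642 plane d 186.7 89 x [-17.   15.5] e [-21.  -1.] hist [(186, 25), (214, 25), (220, 25), (212, 23), (217, 23)]
hover 3060 plane d 221.8 733 x [-20.8  17.6] e [-23.7  16. ] hist [(221, 456), (186, 343), (220, 132), (185, 107), (214, 101)]
scene 402 plane d 220.5 279 x [-17.8  21.6] e [-22.1  15.8] hist [(220, 89), (219, 61), (221, 49), (218, 35), (222, 25)]
   bail 146 [  4.6 107.5 284.3] [ 40.7 111.3 288.8]
side 179 plane d 187.4 29 x [-17.   14.7] e [-20.3  -0.2] hist [(187, 12), (222, 12), (220, 7), (182, 6), (216, 6)]
   bail 87 [-15.2 104.8 284.9] [ 20.8 110.4 288.3]
```

View pics/placed.png

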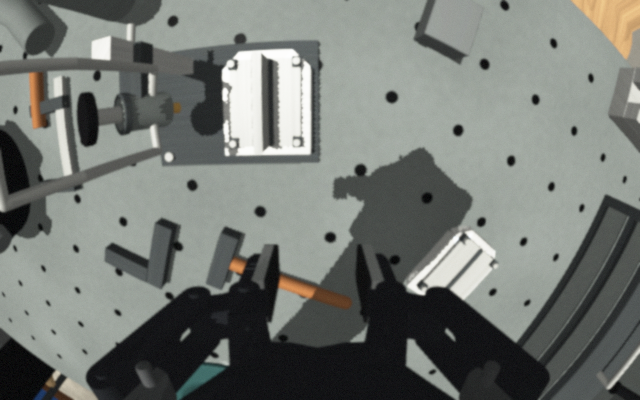

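The tee sits home: plate top at 27 mm, and offset within 0.5 mm and about 0 rad. The head's face is at about (0, 125, 183) in the stand's frame, with the bail at (0, 105, 283). Next I'll check reachability for pressing along the axis with the camera on the side away from the bail.

```bash
cat >> h.py <<'E'
n=np.array([586.6,86.95,0]); YAW=.378
S=R.from_euler("z",YAW).as_matrix()
ax=np.array([0,.5736,.8192]); ev=np.array([0,.8192,-.5736])
Apress=S@np.c_[ev,[1,0,0],-ax]
def w(p): return n+S@np.asarray(p,float)
def press_pos(d): # TCP with fingertips d along axis above nominal head face
    return w(222*ax-2.5*ev+(d+22)*ax)
orp=R.from_matrix(Apress).as_rotvec()
E
python3 - <<'E'
from h import *
print(press_pos(0),press_pos(120))
for d in (160,120,60,0,-20):
    q=arm.inverse_kinematics(press_pos(d),orp); print(d,None if q is None else np.round(q,2))
for ps in (30,-30,60,-60,90,-90,180):
    o=(R.from_matrix(Apress)*R.from_euler("z",ps,degrees=True)).as_rotvec()
    print(ps,[None if (q:=arm.inverse_kinematics(press_pos(d),o)) is None else np.round(q,2).tolist() for d in (120,-20)])
print(np.round(arm.current_joint_positions(),2))
E
```

```text
[535.70245685 215.12456273 201.3188    ] [510.29915377 279.09734144 299.6228    ]
160 [-1.42  0.52  0.81  1.58  0.22  1.36 -0.33]
120 [-1.38  0.53  0.79  1.64  0.23  1.28 -0.34]
60 [-1.32  0.56  0.77  1.72  0.24  1.16 -0.34]
0 [-1.27  0.61  0.76  1.79  0.22  1.03 -0.33]
-20 [-1.25  0.63  0.76  1.8   0.22  0.99 -0.32]
30 [[-1.46, 0.58, 0.93, 1.65, 0.15, 1.26, -0.79], [-1.33, 0.69, 0.89, 1.81, 0.1, 0.97, -0.75]]
-30 [[-1.26, 0.48, 0.61, 1.64, 0.33, 1.31, 0.1], [-1.15, 0.58, 0.61, 1.8, 0.32, 1.01, 0.11]]
60 [[-1.52, 0.63, 1.04, 1.65, 0.07, 1.25, -1.24], [-1.38, 0.74, 0.98, 1.81, 0.01, 0.96, -1.19]]
-60 [[-1.14, 0.45, 0.45, 1.64, 0.4, 1.33, 0.57], [-1.04, 0.55, 0.46, 1.8, 0.42, 1.05, 0.56]]
90 [[-1.57, 0.7, 1.16, 1.65, -0.03, 1.25, -1.68], [-1.43, 0.79, 1.07, 1.81, -0.08, 0.96, -1.63]]
-90 [[-1.03, 0.43, 0.28, 1.63, 0.46, 1.36, 1.04], [-0.93, 0.52, 0.31, 1.79, 0.5, 1.08, 1.01]]
180 [[-0.08, 0.66, -1.09, 1.6, 0.98, 1.75, 2.22], [0.06, 0.79, -1.09, 1.76, 1.14, 1.6, 2.15]]
[-0.89  0.4   1.05  1.86 -0.39  1.11 -0.89]
```

Reachable, close to the present configuration. I'll go over the top and take position above the head.

```bash
python3 - <<'E'
from h import *
p=np.array(arm.current_tcp_pos())
arm.servo_line((*p[:2],430),feed=200)
arm.servo_line(w((-10,110,450)),feed=200)
arm.servo_line(press_pos(140),feed=200,rotation=orp)
arm.grip(0,strength=40)
arm.servo_line(press_pos(40),feed=100); arm.wait(.3)
print(arm.current_width(),arm.current_tcp_pos()-press_pos(40),arm.current_force(),arm.current_clock())
s,t,A=shot("pre")
c=viewer.capture("side"); cv2.imwrite("pics/pre_side.png",c["pixels"])
o=c["pixels"][100:260,230:430]
b=s["pixels"][50:400,60:580]
cv2.imwrite("pics/pre2.png",cv2.vconcat([cv2.resize(b,(400,270)),cv2.resize(o,(400,320))]))
P,_=wcloud(s,t,A); Q=(P-n)@S; Q=Q[(np.abs(Q[:,0])<26)&(Q[:,1]>80)&(Q[:,1]<165)&(Q[:,2]>150)&(Q[:,2]<225)]
d=Q@ax; k=np.abs(d-222)<3; print(k.sum(),np.median(d[k]),np.percentile(Q[k][:,0],[2,98]),np.percentile((Q@ev)[k],[2,98]))
E
```

```text
0.057788063140475465 [-0.01692595  0.15338908  0.1412121 ] [-0.42390214  0.13311429  0.12450578] 30.4083
2897 221.76410501764872 [-19.94163261  18.95232484] [-15.69001347  18.94933281]
```

View pics/pre2.png

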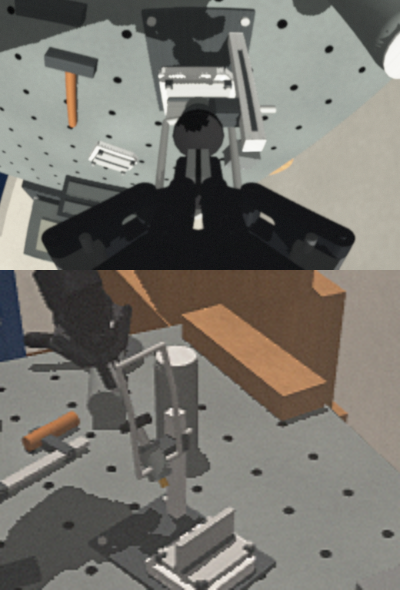

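The fingertips point at the head's centre (about (197,135) top) and the bail is clear behind the gripper. Pressing now, feeling for the stop.

```bash
python3 - <<'E'
from h import *
axw=S@ax
arm.servo_line(press_pos(5),feed=40); arm.wait(.2)
F=lambda: np.array(arm.current_force())
f0=F(); print("f0",f0.round(1))
d=5.; contact=None
while d>-24:
    far=contact is not None and d>contact-14
    d-=1.5 if far else .6
    arm.servo_line(press_pos(d),feed=15); arm.wait(.04)
    g=F()-f0; f=g@axw; a=((arm.current_tcp_pos()-press_pos(0))@axw)
    print(round(d,1),round(a,2),round(f,1),np.linalg.norm(g-f*axw).round(1))
    if contact is None and f>2.5: contact=d
    if f>16: break
arm.wait(1.1); print("hold",(arm.current_tcp_pos()-press_pos(0))@axw,(F()-f0)@axw,contact,arm.current_clock())
c=viewer.capture("side"); cv2.imwrite("pics/pressed.png",c["pixels"])
E
```

```text
f0 [ 0.8  0.  -0.4]
4.4 4.44 -0.2 0.9
3.8 3.76 0.1 0.8
3.2 3.18 -0.3 0.4
2.6 2.6 0.6 0.5
2.0 1.98 0.5 0.7
1.4 1.38 -0.3 1.1
0.8 0.77 0.5 0.9
0.2 0.17 0.4 0.8
-0.4 -0.36 1.5 0.6
-1.0 -0.9 3.5 1.0
-2.5 -2.48 5.6 1.1
-4.0 -3.98 4.6 0.6
-5.5 -5.45 5.9 1.4
-7.0 -6.91 6.4 0.4
-8.5 -8.39 5.7 0.5
-10.0 -9.86 6.1 1.0
-11.5 -11.33 7.5 1.3
-13.0 -12.82 7.4 0.4
-14.5 -14.29 8.4 1.2
-16.0 -15.77 9.9 1.8
-16.6 -16.34 9.5 2.7
-17.2 -16.93 10.6 0.9
-17.8 -17.49 9.8 0.7
-18.4 -18.1 8.6 2.6
-19.0 -18.5 13.7 3.4
-19.6 -18.58 23.8 7.1
hold -18.605741952160873 23.577111604020626 -1.0 40.4167
```

Stop felt at about 18.2 mm of stroke (24 N) and held for over a second. Now retreat along the axis and check.

```bash
python3 - <<'E'
from h import *
arm.servo_line(press_pos(5),feed=40)
arm.servo_line(press_pos(110),feed=120); arm.wait(.3)
s,t,A=shot("final"); P,_=wcloud(s,t,A); Q=(P-n)@S
H=Q[(np.abs(Q[:,0])<26)&(Q[:,1]>80)&(Q[:,1]<165)&(Q[:,2]>150)&(Q[:,2]<225)]; d=H@ax; h,b=np.histogram(d,np.arange(195,230)); i=h.argmax(); print("head d",b[i],h[i])
T=Q[(np.abs(Q[:,0])<70)&(np.abs(Q[:,1])<56)]
for lo,hi in((23,31),(32,38),(70,90)):
    k=T[(T[:,2]>lo)&(T[:,2]<hi)]; print(len(k),np.median(k[:,2]),k.min(0).round(1),k.max(0).round(1)) if len(k) else 0
print(arm.current_force(),arm.current_clock())
E
```

```text
head d 221 937
924 26.834956471718385 [-61.  -48.3  23. ] [56.4 52.  30.9]
969 34.81978557501907 [-49.6   7.9  32. ] [50.3 43.1 38. ]
52 79.58156343377233 [-42.8  -3.6  76.9] [40.6  6.4 81.4]
[-0.26885327 -0.40434318 -0.74871864] 42.6083
```

The plunger is back up (face at 221) and the tee is still home.

```bash
python3 -c "
from h import *
print(workorder.hand_in())"
```

```text
the job is handed in; nothing more can be done
None
```

The T-joint sits home on the nest and is let go. The plunger was pressed to its stop with 24 N, held for over a second and sprang back up; the job is handed in at about 43 s on the clock, verdict not shown.

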